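# Load the horn compressor onto the spring fixture

## Robot

A 6-joint arm with a two-finger parallel gripper is mounted at the origin on the work surface. World frame = base frame: x ahead of the robot, y to its left, z up, the work surface at z = 0. Lengths are in m, angles in rad, forces in N, time in s.
With the tool pointing down it reaches from about 0.35 to 0.775 m from the base axis. Payload 7.3 kg.
Tool frame: the origin (TCP) lies on the centre line of the jaws, within the pads' length; the fingertips stand 11 mm ahead of it and the grasp point (between the pads) lies 8 mm behind it; y points along the fingers, z is the direction in which the jaws open and shut, and the axes are right-handed (so a half turn about y gives the same grasp; the last joint's range is limited). The gripper opens to 92 mm and grips with 3 to 60 N. Pads are 19 mm wide; open, the fingers measure 130 mm over their backs; the gripper's body (75 mm by 190 mm) begins 47 mm behind the grasp point.
Start: joints at [1.003, 0.342, 1.524, -0, 1.275, -0.146], TCP at [0.215, 0.479, 0.215] pointing down, gripper open.
Joint ranges: [-2.53, 2.53], [-0.77, 2.02], [0.04, 2.7], [-1, 4.14], [0.28, 2.66], [-3.11, 3.11]. Speed limits (rad/s): [2.57, 2.57, 3.14, 3.14, 3.14, 3.14].

## Interface

Orientations are given as [roll, pitch, yaw] about the fixed x, y, z axes, in that order (R = Rz(yaw) Ry(pitch) Rx(roll)).
In Python, from cell import robot, cams gives the robot as it stands.
- The arm moves only by the tool apply_moves, never from a script. Its argument "plan" is a list of rows, each a list of 7 numbers: the shift along the tool's x, y, z in m, then the turn, a rotation vector about the tool's x, y, z in degrees, then the gripper command: -1 is fully open, 1 is shut, values between are in proportion. A call has exactly 5 rows; each row is the pose to reach, as a shift and turn from the pose commanded when the call began, along the tool's axes at that moment; what a row does not reach only later rows make up. A row lasts 1/8 s, in which the tool goes at most 62.5 mm and 10.7 degrees, less where a joint would pass 70% of its speed; a pose out of reach is approached as far as the arm can. A call with a gripper value outside its range is refused whole. The fingers move at their own pace and stop on an object; "squeeze" is the grip in N (left out, the last holds). Time passes only in rows, so rows that repeat a pose let the fingers close, or fill a call up. It gives the time, the measured TCP pose, the force and the opening at its end, in the units of the state.
- robot.observe(): the state, without advancing time (a new reading comes with each control period).
- cams.read_camera(name): name is "scene" or "side" or "wrist"; returns the picture (480x640x3 uint8, blue, green, red); there is no depth.
- cams.calibration(name): a dict with "fx", "fy", "cx", "cy" (pixels), "extrinsics" (4x4, takes a point from world to camera coordinates); the wrist camera has in their place "T_tool_cam" (4x4, takes a point from camera to tool coordinates, whose origin is the TCP and whose axes are the tool frame's). Camera axes: x right, y up, looking along -z (the intrinsics and any distortion apply to the point x, -y, -z); pixel columns grow to the right and rows downward; lengths in m; the calibration is good to about 2 mm. A picture is of the moment at which its call begins: read the wrist's pose just before it. calibration takes no time and is no camera call.
- robot.hand_in(): hands the job in, once; it reports no verdict.
The state is a dict: "time": time; "qpos": joint angles; "qvel": joint speeds; "joint_efforts": joint torques, N m; "tool_pos": TCP position; "tool_rot": TCP orientation; "contact_force": force on the tool from outside, world axes, zero at the start; "torque": the same for the moment, N m; "opening": finger opening in m.
Only numpy, scipy, OpenCV 4.12 (cv2) and the standard library are available. Lean on these libraries where they do the work, as an engineer would, in place of code of your own. Each camera call takes 0.05 s, during which the arm holds its last target. There are 200 camera calls.

## Task

Stand the black-capped horn compressor upright in the middle of the fixture's raised blue spring pad and press it straight down, holding it there until the orange latch bolt has slid in over the edge of the pad and caught it. Then let go, leaving the compressor standing on the held-down pad. Leave the red-capped compressor where it stands.

Things in the scene. Friction and masses are not known exactly. Their poses are not given: they have to be found in the camera images.
- motor_mid (a point): The compressor to load: an upright polished steel can, 44 mm in diameter and 85 mm tall over all, about 0.3 kg; its top 15 mm is a flat black plastic cap 47 mm in diameter. It stands on the counter at the start. The point is at its centre, half-way up (42.5 mm above its flat underside); z points up along the can.
- pad_top (a point): Centre of the top of the sprung pad, a 96 mm square blue block topped by a black rubber square, in a 124 mm square aluminium housing fixed to the counter. The point rides with the pad: 70 mm above the counter when up, 46 mm at its stop (24 mm straight down). Spring: 7 to 14 N. z is up; +x points to the latch, which reaches 110 mm out from the pad's centre and up to 72 mm above the counter.
- latch (a joint): Slide of the orange latch bolt, in m: about 0 while its tip bears on the side of the raised pad, 0.0085 when fully in over the pad's edge. A spring drives it in by itself, slowly (about 0.7 s), while the pad is held down by 21 mm or more (pad top 49 mm above the counter or lower). Let go then, and the pad stays caught with its top about 49 mm above the counter.
- spare_mid (a point): The other compressor, to be left alone: the same in shape and size but with a red cap. The point is at its centre, half-way up.

How it is judged:
By the outcome, as a careful person would: the job done as asked, in the order asked, and still so for the second after the job is handed in, with the robot touching nothing.
It also fails if it takes over 38 s, if anything falls off the work surface, if the arm or the gripper's body presses on something with over 40 N, if the wrist force passes 120 N, or if a joint passes its speed limit or range.

## Working session

There is one attempt and no reset: what is moved stays moved. The work goes in short steps, Python scripts to look and compute and a tool call to move; the robot and the scene stay as the last step left them, time stands still between calls to the robot, and variables do not carry over. Pictures are saved under pics/ and viewed, about 8 in all and at most 12, crops included, and the job is handed in when it is done.

Besides the shell and the picture viewer there is one more tool, called after "Call:" as name(argument=value, ...) on one line, values as JSON. apply_moves: Moves the arm, as the interface text tells. Its arguments: {"type":"object","properties":{"plan":{"type":"array","items":{"type":"array","items":{"type":"number"}}},"squeeze":{"type":"number"}},"required":["plan"]}

```bash
ls; mkdir -p pics; python3 - <<'E'
from cell import robot,cams
import cv2,numpy as np
s=robot.observe();print({k:np.round(v,4).tolist() for k,v in s.items()})
a=cams.read_camera("scene");b=cams.read_camera("side")
cv2.imwrite("pics/scene0.png",a);cv2.imwrite("pics/side0.png",b)
np.set_printoptions(precision=4,suppress=True)
for n in("scene","side","wrist"):
  print(n,cams.calibration(n))
E
```

```text
pics
{'time': 0.0, 'qpos': [1.003, 0.3427, 1.525, -0.0, 1.2754, -0.146], 'qvel': [0.0006, 0.0006, -0.0005, 0.001, -0.0006, 0.0002], 'joint_efforts': [0.0007, -43.123, -24.4231, 0.0719, 0.0558, -0.0001], 'tool_pos': [0.2147, 0.4786, 0.2144], 'tool_rot': [-1.5723, 0.0002, -0.4218], 'contact_force': [-0.2746, 0.5872, -0.8583], 'torque': [0.0366, 0.0141, 0.0044], 'opening': 0.092}
scene {'fx': 586.8405076303541, 'fy': 586.8405076303541, 'cx': 313.8176540641137, 'cy': 241.14050902889795, 'extrinsics': array([[ 0.377 ,  0.9262, -0.0067, -0.2229],
       [-0.6796,  0.2815,  0.6774,  0.3001],
       [ 0.6293, -0.2509,  0.7356, -1.3723],
       [ 0.    ,  0.    ,  0.    ,  1.    ]])}
side {'fx': 524.585474754176, 'fy': 524.585474754176, 'cx': 314.4253379916802, 'cy': 244.1576720448527, 'extrinsics': array([[-0.9998, -0.0127, -0.0172,  0.5056],
       [-0.0045, -0.6625,  0.749 , -0.0448],
       [-0.0209,  0.7489,  0.6623, -0.8542],
       [ 0.    ,  0.    ,  0.    ,  1.    ]])}
wrist {'fx': 382.72035250974113, 'fy': 382.72035250974113, 'cx': 316.1228053612852, 'cy': 244.16050649894194, 'T_tool_cam': array([[ 0.0009, -0.9636, -0.2673, -0.0724],
       [ 0.0005,  0.2673, -0.9636, -0.1689],
       [ 1.    ,  0.0007,  0.0007, -0.0008],
       [ 0.    ,  0.    ,  0.    ,  1.    ]])}
```

View pics/scene0.png

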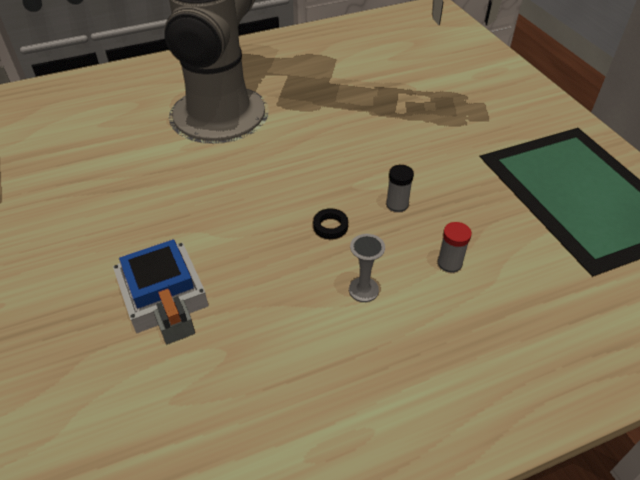

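View pics/side0.png

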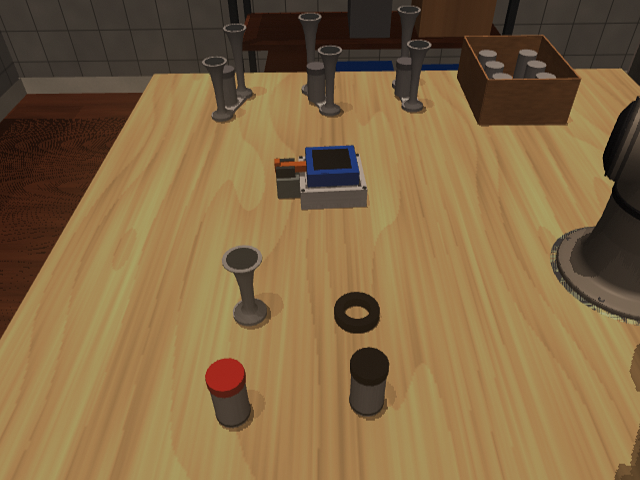

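The black-capped can is at scene (400,188) and side (369,380), and the red-capped can at scene (455,247) and side (229,392). The fixture's pad is at scene (157,270) and side (331,160), with the orange bolt toward scene (172,308) and side (290,163). A ring and a horn stand nearby.

```bash
cat > h.py <<'E'
import numpy as np,cv2
from cell import robot,cams
def ray(c,px,z):
    E=c["extrinsics"];R=E[:3,:3];t=E[:3,3];px=np.atleast_2d(px).astype(float)
    d=np.c_[(px[:,0]-c["cx"])/c["fx"],-(px[:,1]-c["cy"])/c["fy"],-np.ones(len(px))]@R
    o=-R.T@t
    return o+d*((z-o[2])/d[:,2])[:,None]
def proj(c,p):
    E=c["extrinsics"];q=np.atleast_2d(p)@E[:3,:3].T+E[:3,3]
    return np.c_[c["cx"]-c["fx"]*q[:,0]/q[:,2],c["cy"]+c["fy"]*q[:,1]/q[:,2]]
def blobs(m,amin=60,roi=None):
    n,l,s,c=cv2.connectedComponentsWithStats(m.astype(np.uint8))
    return [(s[i],c[i],l==i) for i in range(1,n) if s[i][4]>=amin]
E
python3 - <<'E'
from h import *
np.set_printoptions(precision=4,suppress=True)
roi={"scene":(100,150,480,345),"side":(190,130,400,440)}
for n in("scene","side"):
    c=cams.calibration(n);im=cv2.imread(f"pics/{n}0.png");x0,y0,x1,y1=roi[n]
    R=np.zeros(im.shape[:2],bool);R[y0:y1,x0:x1]=1
    h,s,v=[q.astype(int) for q in cv2.split(cv2.cvtColor(im,cv2.COLOR_BGR2HSV))]
    M={"dark":(v<48),"red":((h<5)|(h>174))&(s>190)&(v>110),"blue":(h>100)&(h<130)&(s>130),"orange":(h>5)&(h<14)&(s>180)&(v>120)}
    Z={"dark":.0775,"red":.0775,"blue":.07,"orange":.065}
    for k,m in M.items():
        for st,ce,l in blobs(m&R):
            print(n,k,st,ce,ray(c,ce,Z[k])[0],end=" ")
            if k=="dark":
                p=np.argwhere(l)[:,::-1]; w=ray(c,p,.07)[:,:2]
                (cc,wh,a)=cv2.minAreaRect((w*1000).astype(np.float32));print("rect z=.07",np.round(cc,1),np.round(wh,1),round(a,1),end="")
            print()
E
```

```text
scene dark [389 165  24  21 418] [400.689 175.189] [0.436  0.2397 0.0775] rect z=.07 [427.5 244.6] [43.4 59.2] 61.4
scene dark [313 209  35  30 693] [330.2756 223.5584] [0.502  0.0676 0.0775] rect z=.07 [494.2  70.7] [59.9 71. ] 67.5
scene dark [ 129  247   51   41 1297] [153.6839 267.0486] [ 0.4829 -0.2359  0.0775] rect z=.07 [ 475.3 -235.6] [67.4 68. ] 3.5
scene red [444 223  27  19 380] [457.4421 231.7711] [0.603  0.2603 0.0775] 
scene blue [ 120  240   73   68 1692] [156.6986 276.5626] [ 0.4979 -0.2357  0.07  ] 
side dark [312 149  40  21 714] [330.7675 158.7227] [ 0.4767 -0.2243  0.0775] rect z=.07 [ 476.4 -237.3] [70.4 68.4] 4.0
side dark [276 168  19  10 165] [285.0727 172.7091] [ 0.5598 -0.1787  0.0775] rect z=.07 [ 560.7 -190.1] [33.4 28.9] 3.9
side dark [ 334  292   45   41 1232] [356.3279 312.3433] [0.4468 0.1538 0.0775] rect z=.07 [446.3 145.3] [71.3 59.9] 89.1
side dark [ 350  348   39   38 1193] [368.8131 366.5021] [0.4358 0.2397 0.0775] rect z=.07 [434.6 233.5] [54.6 46.7] 87.8
side red [205 359  39  33 991] [224.442  374.6811] [0.6088 0.2515 0.0775] 
side blue [305 146  54  29 634] [330.9921 161.5946] [ 0.4762 -0.2262  0.07  ] 
side orange [281 161  25   5 102] [293.2255 163.451 ] [ 0.5477 -0.2286  0.065 ]
```

Call:
apply_moves(plan=[[0.04, 0, -0.017, 0, -5, 0, -1], [0.095, 0, -0.04, 0, -12, 0, -1], [0.15, 0, -0.064, 0, -19, 0, -1], [0.2, 0, -0.085, 0, -25, 0, -1], [0.24, 0, -0.102, 0, -27.9, 0, -1]], squeeze=50)

```text
time: 0.72
tool_pos: [0.3932, 0.2859, 0.2149]
tool_rot: [-1.571, 0.0, 0.066]
contact_force: [-0.1, 0.5, 0.4]
opening: 0.0918
```

```bash
cat >> h.py <<'E'
from scipy.spatial.transform import Rotation as Ro
def go(target,yaw):
    "shift in tool axes (m) and turn (deg) from the measured pose to target, tool down at yaw"
    s=robot.observe();R=Ro.from_euler("xyz",s["tool_rot"]);G=Ro.from_euler("xyz",[-np.pi/2,0,yaw])
    sh=R.inv().apply(np.array(target)-s["tool_pos"])
    print("t",s["time"],"pos",np.round(s["tool_pos"],4),"rot",np.round(s["tool_rot"],4),"F",np.round(s["contact_force"],1),"op",round(float(s["opening"]),4))
    print("shift",np.round(sh,4),"turn",np.round((R.inv()*G).as_rotvec(degrees=True),2))
E
python3 -c "
from h import *
go([.436,.2397,.15],.065)
for n,ps in(('scene',[[364,292]]),('side',[[250,316]])): print('horn base',ray(cams.calibration(n),ps,0))
for n,ps in(('scene',[[330.3,223.6]]),('side',[[356.3,312.3]])): print('ring',ray(cams.calibration(n),ps,.01))
"
```

```text
t 0.725 pos [0.3932 0.2859 0.2149] rot [-1.571e+00  4.000e-04  6.650e-02] F [-0.1  0.5  0.4] op 0.0918
shift [ 0.0397  0.0649 -0.0489] turn [ 0.01  0.08 -0.02]
horn base [[0.60670801 0.08714275 0.        ]]
horn base [[0.60247062 0.09310809 0.        ]]
ring [[0.44179601 0.09454938 0.01      ]]
ring [[0.44162942 0.09480953 0.01      ]]
```

Call:
apply_moves(plan=[[0.016, 0.01, -0.02, 0, 0, 0, -1], [0.032, 0.02, -0.04, 0, 0, 0, -1], [0.0397, 0.03, -0.0489, 0, 0, 0, -1], [0.0397, 0.045, -0.0489, 0, 0, 0, -1], [0.0397, 0.065, -0.0489, 0, 0, 0, -1]])

```text
time: 1.35
tool_pos: [0.4348, 0.2418, 0.1496]
tool_rot: [-1.57, -0.0, 0.065]
contact_force: [0.8, 0.9, -0.2]
opening: 0.0917
```

```bash
python3 -c "
from h import *
go([.436,.2397,.037],.065)
cv2.imwrite('pics/w1.png',cams.read_camera('wrist'))"
```

```text
t 1.35 pos [0.4348 0.2418 0.1496] rot [-1.5704e+00 -3.0000e-04  6.5100e-02] F [ 0.8  0.9 -0.2] op 0.0917
shift [ 0.001   0.1126 -0.0022] turn [-0.02  0.01  0.02]
```

View pics/w1.png

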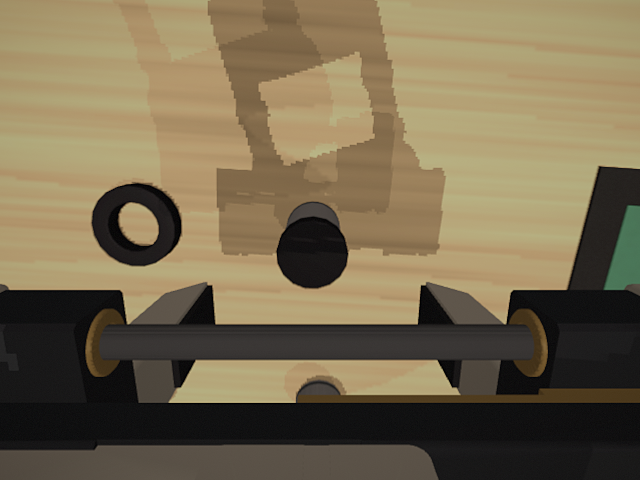

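The cap top is at about (312,253), with the jaws straddling it symmetrically and the ring well clear. The wrist estimate agrees with the fixed cameras to within 3 mm.

Call:
apply_moves(plan=[[0, 0.02, -0.0025, 0, 0, 0, -1], [0, 0.045, -0.0025, 0, 0, 0, -1], [0, 0.07, -0.0025, 0, 0, 0, -1], [0, 0.095, -0.0025, 0, 0, 0, -1], [0, 0.1125, -0.0025, 0, 0, 0, -1]])

```text
time: 2.02
tool_pos: [0.4344, 0.2393, 0.0367]
tool_rot: [-1.571, 0.001, 0.066]
contact_force: [0.5, 0.4, -0.0]
opening: 0.0918
```

Call:
apply_moves(plan=[[0, 0, 0, 0, 0, 0, -1], [0, 0, 0, 0, 0, 0, 0], [0, 0, 0, 0, 0, 0, 0.5], [0, 0, 0, 0, 0, 0, 1], [0, 0, 0, 0, 0, 0, 1]], squeeze=45)

```text
time: 2.65
tool_pos: [0.4353, 0.2391, 0.038]
tool_rot: [-1.571, -0.001, 0.065]
contact_force: [-0.1, -0.0, 0.1]
opening: 0.0566
```

Call:
apply_moves(plan=[[0, 0, 0, 0, 0, 0, 1], [0, 0, 0, 0, 0, 0, 1], [0, 0, 0, 0, 0, 0, 1], [0, 0, 0, 0, 0, 0, 1], [0, 0, 0, 0, 0, 0, 1]])

```text
time: 3.28
tool_pos: [0.4352, 0.2391, 0.0377]
tool_rot: [-1.571, -0.0, 0.065]
contact_force: [-1.2, 0.7, 2.7]
opening: 0.0464
```

Call:
apply_moves(plan=[[0, 0, 0, 0, 0, 0, 1], [0, 0, 0, 0, 0, 0, 1], [0, 0, 0, 0, 0, 0, 1], [0, 0, 0, 0, 0, 0, 1], [0, 0, 0, 0, 0, 0, 1]])

```text
time: 3.9
tool_pos: [0.4352, 0.2391, 0.0377]
tool_rot: [-1.571, -0.0, 0.065]
contact_force: [-0.5, 0.6, 5.6]
opening: 0.0459
```

```bash
python3 -c "
from h import *
go([.4353,.2391,.29],.065)
a=cams.read_camera('side')[300:460,280:460];cv2.imwrite('pics/s1.png',cv2.resize(a,None,fx=3,fy=3))"
```

```text
t 3.9 pos [0.4352 0.2391 0.0377] rot [-1.5706e+00 -3.0000e-04  6.5100e-02] F [-0.5  0.6  5.6] op 0.0459
shift [ 2.000e-04 -2.523e-01  1.000e-04] turn [-0.01  0.01  0.02]
```

View pics/s1.png

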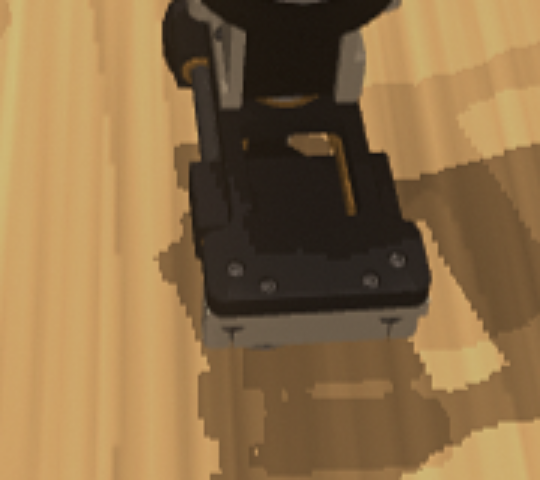

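Opening is 46 mm and there is a growing vertical force, so the pads are riding on the cap's lower rim. I'll regrip squarely on the cap.

Call:
apply_moves(plan=[[0, 0, 0, 0, 0, 0, -0.3], [0, 0, 0, 0, 0, 0, -0.3], [0, 0, 0, 0, 0, 0, -0.3], [0, 0, 0, 0, 0, 0, -0.3], [0, 0, 0, 0, 0, 0, -0.3]])

```text
time: 4.58
tool_pos: [0.4351, 0.239, 0.0376]
tool_rot: [-1.571, 0.0, 0.065]
contact_force: [0.4, -0.8, 0.0]
opening: 0.0594
```

Call:
apply_moves(plan=[[0, -0.015, 0, 0, 0, 0, -0.3], [0, -0.031, 0, 0, 0, 0, -0.3], [0, -0.031, 0, 0, 0, 0, 1], [0, -0.031, 0, 0, 0, 0, 1], [0, -0.031, 0, 0, 0, 0, 1]])

```text
time: 5.2
tool_pos: [0.4353, 0.2391, 0.069]
tool_rot: [-1.571, -0.001, 0.065]
contact_force: [-0.2, -0.3, 6.9]
opening: 0.0449
```

Call:
apply_moves(plan=[[0, 0, 0, 0, 0, 0, 1], [0, 0, 0, 0, 0, 0, 1], [0, 0, 0, 0, 0, 0, 1], [0, 0, 0, 0, 0, 0, 1], [0, 0, 0, 0, 0, 0, 1]])

```text
time: 5.82
tool_pos: [0.4353, 0.2391, 0.069]
tool_rot: [-1.571, -0.001, 0.065]
contact_force: [-0.5, -0.8, 7.4]
opening: 0.0448
```

```bash
python3 -c "
from h import *
go([.4353,.2391,.29],.065)"
```

```text
t 5.825 pos [0.4353 0.2391 0.069 ] rot [-1.5705e+00 -6.0000e-04  6.5100e-02] F [-0.5 -0.8  7.4] op 0.0448
shift [ 1.00e-04 -2.21e-01  1.00e-04] turn [-0.02  0.01  0.03]
```

Call:
apply_moves(plan=[[0, -0.01, 0, 0, 0, 0, 1], [0, -0.03, 0, 0, 0, 0, 1], [0, -0.06, 0, 0, 0, 0, 1], [0, -0.1, 0, 0, 0, 0, 1], [0, -0.13, 0, 0, 0, 0, 1]])

```text
time: 6.45
tool_pos: [0.4349, 0.2389, 0.2]
tool_rot: [-1.571, 0.0, 0.065]
contact_force: [0.3, 0.1, -3.1]
opening: 0.0449
```

```bash
python3 -c "
from h import *
go([.476,-.2365,.2],.065)
a=cams.read_camera('side')[120:440,240:500];b=cams.read_camera('scene')[60:300,300:500]
cv2.imwrite('pics/s2.png',np.hstack([cv2.resize(a,(390,480)),cv2.resize(b,(400,480))]))"
```

```text
t 6.45 pos [0.4349 0.2389 0.2   ] rot [-1.5707e+00  1.0000e-04  6.5200e-02] F [ 0.3  0.1 -3.1] op 0.0449
shift [ 1.010e-02 -1.000e-04 -4.771e-01] turn [-0.    0.01 -0.  ]
```

View pics/s2.png

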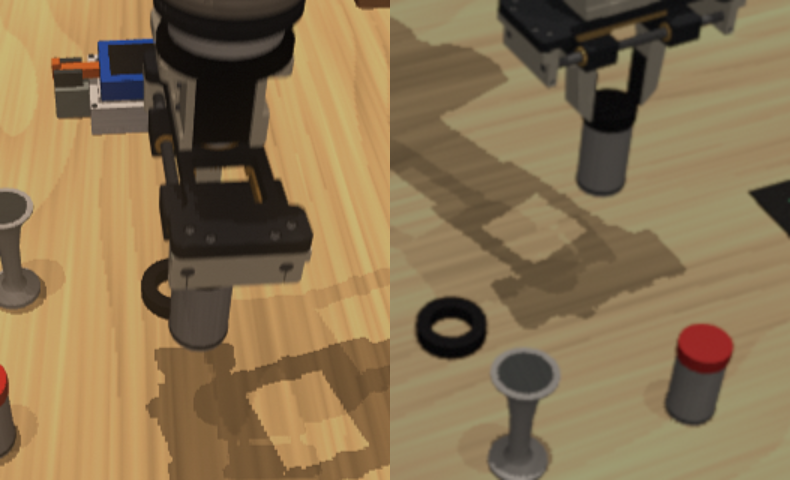

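The can hangs upright from the cap, and the wrist reads −3.1 N, which matches its weight. Next I'll carry it across to the fixture.

Call:
apply_moves(plan=[[0.001, 0, -0.02, 0, 0, 0, 1], [0.002, 0, -0.06, 0, 0, 0, 1], [0.003, 0, -0.11, 0, 0, 0, 1], [0.004, 0, -0.16, 0, 0, 0, 1], [0.005, 0, -0.21, 0, 0, 0, 1]])

```text
time: 7.18
tool_pos: [0.4528, 0.0284, 0.197]
tool_rot: [-1.57, 0.003, 0.065]
contact_force: [0.8, 0.8, -1.7]
opening: 0.0451
```

Call:
apply_moves(plan=[[0.001, 0, -0.05, 0, 0, 0, 1], [0.002, 0, -0.1, 0, 0, 0, 1], [0.003, 0, -0.15, 0, 0, 0, 1], [0.004, 0, -0.2, 0, 0, 0, 1], [0.005, 0, -0.24, 0, 0, 0, 1]])

```text
time: 7.8
tool_pos: [0.4735, -0.211, 0.1967]
tool_rot: [-1.569, 0.002, 0.064]
contact_force: [0.6, 0.2, -2.6]
opening: 0.0444
```

Call:
apply_moves(plan=[[0, 0, -0.017, 0, 0, 0, 1], [0, 0, -0.027, 0, 0, 0, 1], [0, 0.01, -0.027, 0, 0, 0, 1], [0, 0.03, -0.027, 0, 0, 0, 1], [0, 0.045, -0.027, 0, 0, 0, 1]])

```text
time: 8.43
tool_pos: [0.4757, -0.2347, 0.1522]
tool_rot: [-1.569, 0.001, 0.067]
contact_force: [0.9, 0.3, -3.0]
opening: 0.045
```

```bash
python3 -c "
from h import *
go([.476,-.2365,.142],.065)
a=cams.read_camera('side');b=cams.read_camera('scene');cv2.imwrite('pics/side3.png',a);cv2.imwrite('pics/scene3.png',b)
a=a[60:220,250:390];b=b[150:350,80:240]
cv2.imwrite('pics/s3.png',np.hstack([cv2.resize(a,(420,480)),cv2.resize(b,(376,470))[:470] if 0 else cv2.resize(b,(380,480))]))"
```

```text
t 8.425 pos [ 0.4757 -0.2347  0.1522] rot [-1.5694e+00  1.2000e-03  6.6600e-02] F [ 0.9  0.3 -3. ] op 0.045
shift [ 0.0002  0.0102 -0.0018] turn [-0.08  0.09 -0.07]
```

View pics/s3.png

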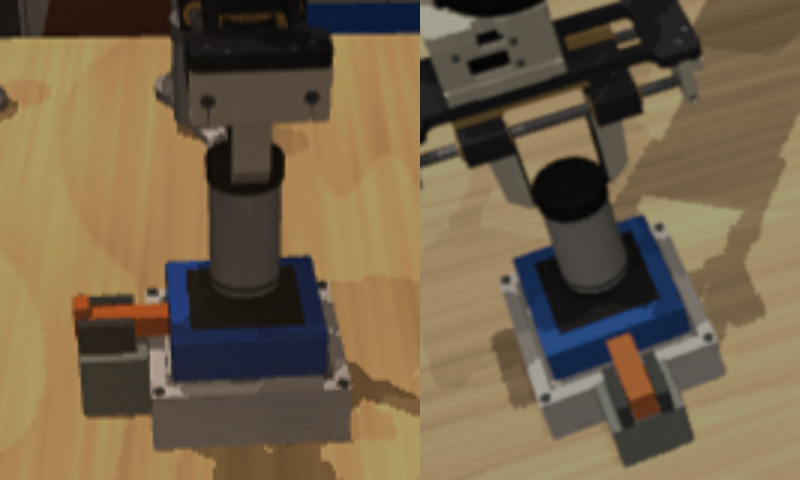

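The can hangs upright over the middle of the pad. In the side half of the crop its base is at about (245,290) on the rubber square; the scene half shows it at about (595,285). I'll lower it and press slowly.

Call:
apply_moves(plan=[[0, 0.004, -0.0015, 0, 0, 0, 1], [0, 0.008, -0.0015, 0, 0, 0, 1], [0, 0.011, -0.0015, 0, 0, 0, 1], [0, 0.014, -0.0015, 0, 0, 0, 1], [0, 0.017, -0.0015, 0, 0, 0, 1]])

```text
time: 9.15
tool_pos: [0.4765, -0.238, 0.1374]
tool_rot: [-1.571, -0.001, 0.065]
contact_force: [-1.7, 1.1, 6.5]
opening: 0.045
```

Call:
apply_moves(plan=[[0, 0.003, 0, 0, 0, 0, 1], [0, 0.006, 0, 0, 0, 0, 1], [0, 0.009, 0, 0, 0, 0, 1], [0, 0.012, 0, 0, 0, 0, 1], [0, 0.012, 0, 0, 0, 0, 1]], squeeze=55)

```text
time: 9.78
tool_pos: [0.4766, -0.238, 0.1259]
tool_rot: [-1.572, -0.002, 0.065]
contact_force: [-1.9, 1.1, 7.6]
opening: 0.0445
```

Call:
apply_moves(plan=[[0, 0.002, 0, 0, 0, 0, 1], [0, 0.004, 0, 0, 0, 0, 1], [0, 0.006, 0, 0, 0, 0, 1], [0, 0.008, 0, 0, 0, 0, 1], [0, 0.009, 0, 0, 0, 0, 1]])

```text
time: 10.4
tool_pos: [0.4767, -0.2381, 0.1173]
tool_rot: [-1.572, -0.002, 0.065]
contact_force: [-2.3, 1.5, 9.6]
opening: 0.0445
```

Call:
apply_moves(plan=[[0, 0.001, 0, 0, 0, 0, 1], [0, 0.001, 0, 0, 0, 0, 1], [0, 0.001, 0, 0, 0, 0, 1], [0, 0.001, 0, 0, 0, 0, 1], [0, 0.001, 0, 0, 0, 0, 1]])

```text
time: 11.02
tool_pos: [0.4767, -0.2381, 0.1163]
tool_rot: [-1.572, -0.002, 0.065]
contact_force: [-2.9, 1.7, 9.8]
opening: 0.045
```

Call:
apply_moves(plan=[[0, 0, 0, 0, 0, 0, 1], [0, 0, 0, 0, 0, 0, 1], [0, 0, 0, 0, 0, 0, 1], [0, 0, 0, 0, 0, 0, 1], [0, 0, 0, 0, 0, 0, 1]])

```text
time: 11.65
tool_pos: [0.4767, -0.2381, 0.1163]
tool_rot: [-1.572, -0.002, 0.065]
contact_force: [-3.3, 2.2, 9.7]
opening: 0.0447
```

```bash
python3 -c "
from h import *
go([.476,-.2365,.116],.065)
a=cams.read_camera('side');b=cams.read_camera('scene');cv2.imwrite('pics/side4.png',a);cv2.imwrite('pics/scene4.png',b)
a=a[60:220,250:390];b=b[150:350,80:240]
cv2.imwrite('pics/s4.png',np.hstack([cv2.resize(a,(420,480)),cv2.resize(b,(380,480))]))"
```

```text
t 11.65 pos [ 0.4767 -0.2381  0.1163] rot [-1.572  -0.0019  0.0651] F [-3.3  2.2  9.7] op 0.0447
shift [-0.0006  0.0003  0.0016] turn [0.07 0.01 0.11]
```

View pics/s4.png

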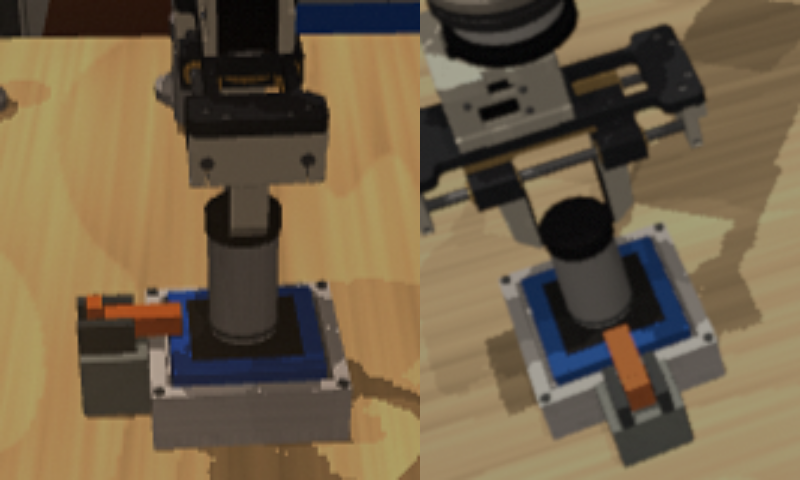

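The pad is down and the orange bolt has moved in: in the side crop its tip went from column 167 to 182, roughly 8–10 mm, and it now overlies the pad edge. I'll hold a bit longer, then ease up to test the catch before releasing.

Call:
apply_moves(plan=[[0, 0, 0, 0, 0, 0, 1], [0, 0, 0, 0, 0, 0, 1], [0, 0, 0, 0, 0, 0, 1], [0, 0, 0, 0, 0, 0, 1], [0, 0, 0, 0, 0, 0, 1]])

```text
time: 12.38
tool_pos: [0.4767, -0.2381, 0.1163]
tool_rot: [-1.572, -0.002, 0.065]
contact_force: [-2.0, 1.8, 9.0]
opening: 0.0448
```

Call:
apply_moves(plan=[[0, -0.001, 0, 0, 0, 0, 1], [0, -0.0015, 0, 0, 0, 0, 1], [0, -0.002, 0, 0, 0, 0, 1], [0, -0.0025, 0, 0, 0, 0, 1], [0, -0.0025, 0, 0, 0, 0, 1]])

```text
time: 13.0
tool_pos: [0.4766, -0.238, 0.1181]
tool_rot: [-1.572, -0.001, 0.065]
contact_force: [-3.1, 1.7, 6.8]
opening: 0.0445
```

Call:
apply_moves(plan=[[0, -0.0005, 0, 0, 0, 0, 1], [0, -0.001, 0, 0, 0, 0, 1], [0, -0.001, 0, 0, 0, 0, 1], [0, -0.001, 0, 0, 0, 0, 1], [0, -0.001, 0, 0, 0, 0, 1]])

```text
time: 13.62
tool_pos: [0.4764, -0.238, 0.1181]
tool_rot: [-1.571, -0.0, 0.065]
contact_force: [-0.9, 0.4, 2.3]
opening: 0.0445
```

Force drops to 2.3 N with the height unchanged, so the latch carries the pad. Releasing.

Call:
apply_moves(plan=[[0, 0, 0, 0, 0, 0, 0.3], [0, 0, 0, 0, 0, 0, -0.1], [0, 0, 0, 0, 0, 0, -0.5], [0, 0, 0, 0, 0, 0, -0.9], [0, 0, 0, 0, 0, 0, -1]])

```text
time: 14.25
tool_pos: [0.4762, -0.2378, 0.118]
tool_rot: [-1.571, 0.0, 0.065]
contact_force: [-0.1, -0.1, -0.1]
opening: 0.0761
```

Call:
apply_moves(plan=[[0, 0, 0, 0, 0, 0, -1], [0, 0, 0, 0, 0, 0, -1], [0, 0, 0, 0, 0, 0, -1], [0, -0.005, 0, 0, 0, 0, -1], [0, -0.015, 0, 0, 0, 0, -1]])

```text
time: 14.88
tool_pos: [0.4761, -0.2377, 0.1334]
tool_rot: [-1.57, 0.0, 0.065]
contact_force: [-0.3, 0.0, 0.4]
opening: 0.0918
```

Call:
apply_moves(plan=[[0, -0.02, 0, 0, 0, 0, -1], [0, -0.045, 0, 0, 0, 0, -1], [0, -0.07, 0, 0, 0, 0, -1], [0, -0.09, 0, 0, 0, 0, -1], [0, -0.1, 0, 0, 0, 0, -1]])

```text
time: 15.5
tool_pos: [0.4766, -0.2381, 0.2349]
tool_rot: [-1.572, -0.002, 0.065]
contact_force: [-0.3, -0.4, 0.0]
opening: 0.0917
```

```bash
python3 -c "
from h import *
go([.476,-.2365,.116],.065)
a=cams.read_camera('side');b=cams.read_camera('scene');cv2.imwrite('pics/side5.png',a);cv2.imwrite('pics/scene5.png',b)
for n,im in(('side',a),('scene',b)):
  h,s,v=[q.astype(int) for q in cv2.split(cv2.cvtColor(im,cv2.COLOR_BGR2HSV))]
  for st,ce,l in blobs(((h<5)|(h>174))&(s>190)&(v>110)): print(n,'red',st,ce)
a=a[60:220,250:390];b=b[150:350,80:240]
cv2.imwrite('pics/s5.png',np.hstack([cv2.resize(a,(420,480)),cv2.resize(b,(380,480))]))"
```

```text
t 15.5 pos [ 0.4766 -0.2381  0.2349] rot [-1.5723 -0.0021  0.0652] F [-0.3 -0.4  0. ] op 0.0917
shift [-0.0008  0.1189  0.0018] turn [0.09 0.01 0.12]
side red [205 359  39  33 991] [224.4419778  374.68113017]
scene red [444 223  27  19 317] [457.21766562 231.72555205]
```

View pics/s5.png

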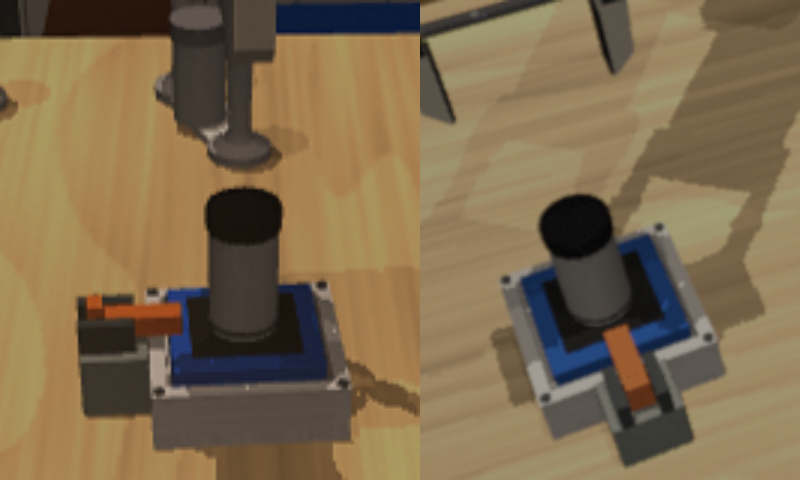

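The can stands upright at mid-pad, with its base at about (245,335) in the side half. The pad is held down with the bolt over its edge (tip at column 182), the gripper is clear and the red can has not moved.

```bash
python3 -c "
from cell import robot
print(robot.hand_in())"
```

```text
the job is handed in; nothing more can be done
None
```

The black-capped compressor is standing upright in the middle of the blue pad, and the pad is held down by the orange latch bolt. I handed the job in at about 15.6 s of the 38 s allowed; the hand-in gives no verdict.

- **Grip:** The first grip, on the steel can, left the jaws at 46 mm with a rising vertical force. I let go, gripped the cap instead, and it lifted upright.
- **Press and latch:** I pressed the pad down about 23 mm and held it for roughly 2 s. The pictures showed the bolt in over the pad's edge. When I eased up, the force fell from about 9 N to 2 N while the height stayed put, so the latch was carrying the pad.
- **Last check after letting go:** The pad stayed down with the bolt over it, and the compressor stood upright at mid-pad. The gripper was about 10 cm clear with almost no force on it.
- **Red-capped compressor:** Its cap was in the same place in both views. The scene view showed a smaller red patch than before, which I put down to shadow from the arm.
- **Disagreement:** The wrist camera placed the can up to 3 mm from where the fixed cameras did. I used a compromise between the two, and the placing was not visibly affected.

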